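# Click the clamp nut tight

## Task

Draw the click-type wrench out of the steel box section, set its ring fully down on the brass nut of the blue clamp and let go of it. Then move to its black handle and turn the nut with it clockwise (seen from above) until it is tight and the handle gives at its pivot by about 15 degrees, and stop there: do not bend it as far as 29 degrees, and do not make it give before the nut is tight. Leave the wrench sitting on the nut with its handle bent like that, and leave everything else where it stands.

Things in the scene. Friction and masses are not known exactly. Their poses are not given: they have to be found in the camera images.
- wrench_head (a point): Centre of the click-type wrench's bright steel ring head, half-way up (19 mm above the wrench's underside). Own x points along the neck to the handle, z up through the ring. Open six-point ring, 38 mm high, 55 mm across outer flats, two of which face own +y and -y (grip across y); socket 39 mm across flats. Wrench: 203 mm long, 0.6 to 0.8 kg, balance point about 20 mm from here towards the handle.
- wrench_pivot (a point): The wrench's pivot (26 mm diameter), 62 mm along x from the head's centre, 26 mm above the wrench's underside; a neck 20 mm wide, 18 high joins it to the head. At the start the wrench lies flat and its handle, from about 75 to 80 mm from the head's centre to its end at 175 mm, is inside the box section: draw the wrench out 115 mm or more along its own -x before lifting it high.
- handle_grip (a point): Point on the centre line of the wrench's black rubber handle (red end band), 83 mm beyond the pivot and 145 mm from the head's centre, 26 mm above the wrench's underside. Handle: 24 mm wide, 22 mm high, rubber from 33 to 113 mm beyond the pivot. Own x points along the handle to its end, z up.
- wrench_handle (a joint): Breakaway pivot, rad: 0 = handle straight; grows as the handle bends clockwise seen from above relative to the head; stop at 0.6. Stays within 0.05 of 0 until about 0.8 N m (10 N across the handle at handle_grip), then gives at that steady moment. It has given properly at 0.22 or more; 0.5 is too far. It stays bent where it is left.
- nut_centre (a point): Centre of the brass nut, 12 mm above the flat top (72 mm diameter, 70 mm above the bench) of the blue clamp bell. Nut 36 mm across flats, 23 high, then chamfer and stud up to 42 mm above the bell. The seated head rests on the bell, its centre 7 mm above this point. z up; flats face own +y and -y: the ring goes on when the two yaws differ by a multiple of 60 degrees (9 degrees play).
- clamp_nut (a joint): Turn of the nut, rad, growing as it is tightened clockwise seen from above (its yaw falls by as much). Starts 0.35 to 0.8 short of tight; turns stiffly with about 0.25 N m; stops hard, tight, at 1.9.
- fixture: Fixed dark steel fixture base, 120 x 120 x 18 mm; origin under the nut's axis at bench level. Along its own +x, 104 mm from the nut's axis, a steel post of 32 mm diameter (40 at the foot) with a yellow band stands 165 mm high above the bench. It stands in the way of the handle and of the gripper.
- box_offcut: Bystander: loose open-ended grey steel box section, 125 mm long (own x), 75 wide, 70 high, walls 4 mm; origin at the centre of its underside. The wrench's handle starts inside it.
- spray_can: Bystander: loose black spray can, 66 mm diameter, 185 mm high; origin at the centre of its underside.
- cup_markers: Bystander: loose aluminium cup with markers, 52 mm wide, 148 mm high; origin at the centre of its underside.
- magnet_square: Bystander: loose flat red arrow-shaped welding magnet, 92 x 92 x 16 mm; origin at the centre of its underside.
- c_clamp: Bystander: loose forged C clamp lying flat, 143 x 139 x 21 mm; origin at the centre of its underside.

How it is judged:
On the way, in this order (a step that is already met when the one before it is completed fails the run):
1. the wrench sits fully down on the nut, let go (horizontal distance between wrench_head and nut_centre below 0.006 m and z of wrench_head in the frame of nut_centre between 0 and 0.013 m and angle between wrench_head's own z axis and vertical below 0.15 rad and contact force between the fingers and torque_wrench below 0.2 N), for 0.2 s.
2. the nut is turned tight with the wrench on it (horizontal distance between wrench_head and nut_centre below 0.006 m and z of wrench_head in the frame of nut_centre between 0 and 0.013 m and angle between wrench_head's own z axis and vertical below 0.15 rad and value of joint clamp_nut above 1.85 rad).
3. the wrench's handle gives by 0.2 rad (11 degrees) or more on the tight nut (all of step 2 and value of joint wrench_handle above 0.2 rad), for 0.05 s.
At the end, for the whole second after the job is handed in: Nut tight (within 0.05 rad of its stop), handle still bent 0.2 to 0.5 rad; the wrench sits on the nut, let go and at rest: ring centre within 6 mm of the nut's axis and no more than 13 mm above the nut's centre (fully down), tilted under 0.15 rad; the bystanders in place (all of step 3 and contact force between the fingers and torque_wrench below 0.2 N and linear speed of torque_wrench below 0.02 m/s); the robot touches nothing.
It fails at once if the handle is bent 0.5 rad (29 degrees) or more (value of joint wrench_handle above 0.5 rad).
It fails at once if the handle gives (by more than 0.15 rad) before the nut is tight (value of joint wrench_handle above 0.15 rad and value of joint clamp_nut below 1.8 rad).
It fails at once if the box section, spray can, cup, magnet or C clamp is shifted more than 40 mm (distance of any of box_offcut, spray_can, cup_markers, magnet_square, c_clamp from where it was at the start of the episode above 0.04 m).
It fails at once if one of them is tipped over (angle between any of box_offcut, spray_can, cup_markers, magnet_square, c_clamp's own z axis and vertical above 0.5 rad).
It also fails if it takes over 64 s, if anything falls off the work surface, if the arm or the gripper's body presses on something with over 40 N, if the wrist force passes 120 N, or if a joint passes its speed limit or range.

## Robot

A 6-joint arm with a two-finger parallel gripper is mounted at the origin on a cart in front of the work surface, level with it; the furniture and walls round the work are solid. World frame = base frame: x ahead of the robot, y to its left, z up, the work surface at z = 0. Lengths are in m, angles in rad, forces in N, time in s.
With the tool pointing down it reaches from about 0.225 to 0.875 m from the base axis. Payload 3.4 kg.
Tool frame: the origin (TCP) lies at the centre of the arm's flange, where the gripper is bolted on; the fingertips stand 173 mm ahead of it and the grasp point (between the pads) lies 155 mm ahead of it; z points along the fingers, y is the line along which they close (so a half turn about z gives the same grasp; the last joint's range is limited). The gripper opens to 85 mm and grips with 20 to 120 N. Pads are 22 mm wide; open, the fingers measure 114 mm over their backs; the gripper's body (76 mm by 85 mm) begins 54 mm behind the grasp point. The pads swing forward as they close: fully open they stand 13 mm farther back than shut.
Start: joints at [1.207, 0.276, 1.505, -0, 1.361, -0.121], TCP at [0.138, 0.558, 0.405] pointing down, gripper open.
Joint ranges: [-2.89, 2.89], [-0.75, 2.08], [0.22, 2.7], [-1.18, 4.32], [0.11, 2.71], [-2.7, 2.7]. Speed limits (rad/s): [2.57, 2.57, 3.14, 3.14, 3.14, 3.14].

## Interface

Orientations are given as a unit quaternion [x, y, z, w].
In Python, from cell import sensors, optics, ticket, spot_in gives the robot as it stands.
- The arm moves only by the shell command python3 -m creep 'ROWS' [FORCE]. ROWS is JSON, a list of rows, each an object of numbers: "x", "y", "z": the shift along the tool's x, y, z in mm; "roll": the turn about the tool's z in degrees; "fingers": the opening, from 0 (shut) to 1 (fully open). A call has 1 to 10 rows; each row shifts and turns the commanded pose from where the row before left it, along the tool's axes as they then stand; what a row does not reach is not made up. A row lasts 1/12 s, in which the tool goes at most 41.7 mm and 7.16 degrees, less where a joint would pass 70% of its speed; a pose out of reach is approached as far as the arm can. A call is refused whole if a number of a shift passes 41.7 or a number of a turn 7.16, either way. A call with a gripper value outside its range is refused whole. The fingers move at their own pace and stop on an object; FORCE is the grip in N (left out, the last holds). Time passes only in rows, so rows that do not move let the fingers close. It gives the time, the measured TCP pose, the force, the opening and the grip force at its end, in the units of the state.
- sensors.observe(): the state, without advancing time (a new reading comes with each control period).
- optics.read_camera(name): name is "scene" or "top"; returns the picture (384x512x3 uint8, red, green, blue); there is no depth.
- optics.get_calibration(name): a dict with "camera_matrix" (3x3 intrinsics, pixels), "D" ([k1, k2, p1, p2, k3] as OpenCV has them; the pictures are not rectified), "R" (3x3) and "t" (3): a world point X has camera coordinates R X + t. Camera axes: x right, y down, z forward; pixel columns grow to the right and rows downward; lengths in m; the calibration is good to about 2 mm. A picture is of the moment at which its call begins. get_calibration takes no time and is no camera call.
- ticket.job_done(): hands the job in; it is judged then, once.
Trained networks look in the newest picture that a camera, given by its name, has taken for a name from the list of things; names that differ only in an ending like _2 or _b are one class to them, and where a whole thing is asked for, a point or a joint stands for the part that bears it (a point fixed in the world has none). Each returns a list of dicts, best first, with "confidence" (0 to 1); they miss things now and then, are a little off and sometimes report something else, mostly with a low value. They report only what shows in the picture. A call takes as long as a camera call.
- spot_in(camera, target): "centre" ([column, row] in pixels, amid what is visible of it).
The state is a dict: "time_s": time; "joint_positions": joint angles; "joint_vel": joint speeds; "joint_efforts": joint torques, N m; "eef_pos": TCP position; "tcp_rot": TCP orientation; "ft_force": force on the tool from outside, world axes, zero at the start; "wrist_torque": the same for the moment, N m; "opening": finger opening in m; "gripper_force": force on a finger pad.
Only numpy, scipy, OpenCV 4.12 (cv2) and the standard library are available. Lean on these libraries where they do the work, as an engineer would, in place of code of your own. Each camera call takes 0.05 s, during which the arm holds its last target. There are 200 camera calls.

## Working session

There is one attempt and no reset: what is moved stays moved. The work goes in short steps, Python scripts to look and compute and a shell command to move; the robot and the scene stay as the last step left them, time stands still between calls to the robot, and variables do not carry over. Pictures are saved under pics/ and viewed, at most 10 in all, crops included, and the job is handed in when it is done.

```bash
ls; mkdir -p pics; cat > h.py <<'E'
import numpy as np, cv2
from cell import sensors, optics, ticket, spot_in
def snap(cam,name=None,crop=None,scale=1):
    im=optics.read_camera(cam)
    if crop: im=im[crop[1]:crop[3],crop[0]:crop[2]]
    if scale!=1: im=cv2.resize(im,None,fx=scale,fy=scale,interpolation=cv2.INTER_CUBIC)
    if name: cv2.imwrite('pics/'+name,np.ascontiguousarray(im[:,:,::-1]))
    return im
def cal(cam):
    c=optics.get_calibration(cam); return [np.array(c[k],float) for k in('camera_matrix','D','R','t')]
def ray(cam,px):
    K,D,R,t=cal(cam); u=cv2.undistortPoints(np.array([[px]],float),K,D)[0,0]
    return -R.T@t, R.T@np.array([u[0],u[1],1])
def at_z(cam,px,z):
    o,d=ray(cam,px); return o+d*(z-o[2])/d[2]
def proj(cam,P):
    K,D,R,t=cal(cam); return cv2.projectPoints(np.array(P,float).reshape(-1,3),cv2.Rodrigues(R)[0],t,K,D)[0].reshape(-1,2)
E
python3 - <<'E'
from h import *
a=snap('top','top0.png',scale=1.5); b=snap('scene','scene0.png',scale=1.5)
for n,z in dict(wrench_head=.019,wrench_pivot=.026,nut_centre=.082,fixture=.0,box_offcut=.035,spray_can=.09,cup_markers=.07,magnet_square=.008,c_clamp=.01).items():
    for cam in('top','scene'):
        for r in spot_in(cam,n)[:2]: print(n,cam,np.round(r['centre'],1),round(r['confidence'],2),at_z(cam,r['centre'],z).round(3))
print(sensors.observe())
for c in('top','scene'): print((ray(c,(256,192))))
E
```

```text
pics
wrench_head top [294.4 189.5] 0.58 [ 0.596 -0.226  0.019]
wrench_head scene [278.9 220.3] 0.85 [ 0.602 -0.231  0.019]
wrench_head scene [215.3 193.1] 0.6 [0.615 0.018 0.019]
wrench_pivot top [294.6 191.4] 0.78 [ 0.59  -0.226  0.026]
wrench_pivot scene [276.8 220.8] 0.59 [ 0.589 -0.23   0.026]
wrench_pivot scene [294.9 194.3] 0.53 [ 0.743 -0.219  0.026]
nut_centre top [204.4 192.9] 0.7 [0.576 0.022 0.082]
nut_centre scene [279.7 219.1] 0.65 [ 0.539 -0.26   0.082]
nut_centre scene [211.4 183. ] 0.43 [0.585 0.008 0.082]
fixture top [211.2 189.7] 0.59 [0.592 0.011 0.   ]
fixture scene [214.7 192.2] 0.94 [0.64  0.038 0.   ]
box_offcut top [295.7 146.3] 0.97 [ 0.717 -0.227  0.035]
box_offcut scene [296.8 195.1] 0.78 [ 0.731 -0.231  0.035]
spray_can top [139.9 198.6] 0.83 [0.556 0.194 0.09 ]
spray_can top [206.4 193. ] 0.58 [0.575 0.016 0.09 ]
spray_can scene [163.8 169.2] 0.59 [0.558 0.183 0.09 ]
cup_markers top [266.1 119.7] 0.86 [ 0.783 -0.141  0.07 ]
cup_markers scene [277.2 175.3] 0.95 [ 0.754 -0.143  0.07 ]
cup_markers scene [163.5 169.9] 0.43 [0.576 0.204 0.07 ]
c_clamp top [371
[... 299 characters left out ...]
5729, -0.00229879,  0.00026778,
        0.00019239]), 'joint_efforts': array([ 6.09418112e-04, -4.16671515e+01, -2.46096218e+01, -3.77610604e-04,
        5.13989216e-04, -1.21661026e-05]), 'eef_pos': array([0.13826309, 0.5581261 , 0.40473475]), 'tcp_rot': array([1.21092078e-01, 9.92641278e-01, 4.04211556e-05, 2.29017042e-05]), 'ft_force': array([-0.42981869,  0.08494027, -0.28579271]), 'wrist_torque': array([ 0.006945  , -0.02245698,  0.02148119]), 'gripper_force': 0.0, 'opening': 0.08523854206565769}
(array([ 0.45928373, -0.12169407,  1.41044458]), array([ 0.09120046,  0.00309514, -0.99590342]))
(array([-0.19413508, -0.58319914,  0.75365781]), array([ 0.70972576,  0.38922796, -0.58727489]))
```

View images.

View pics/top0.png

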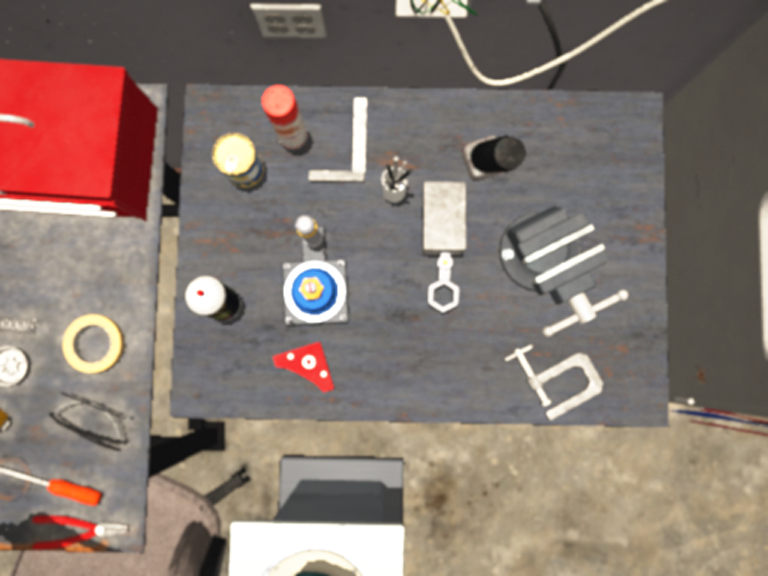

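View pics/scene0.png

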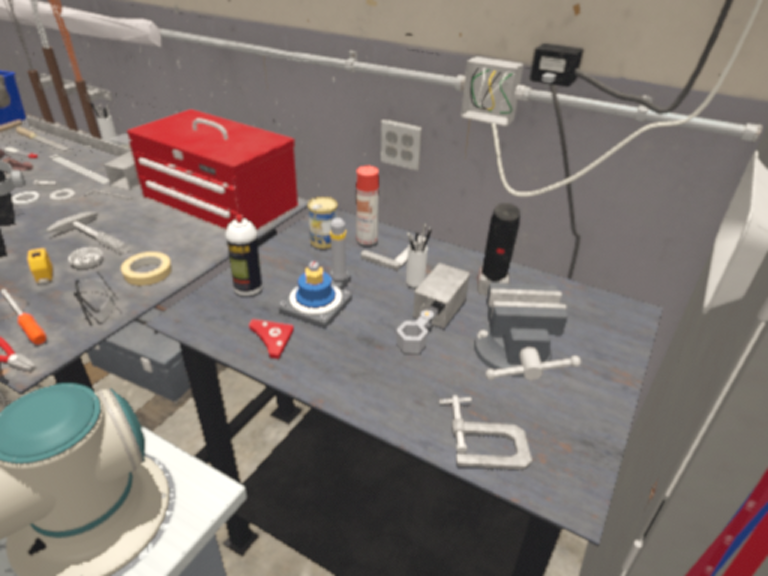

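```bash
python3 - <<'E'
import cv2,numpy as np
a=cv2.imread('pics/top0.png');a=cv2.resize(a,None,fx=1/1.5,fy=1/1.5,interpolation=cv2.INTER_AREA)
A=cv2.resize(a[150:240,165:265],(660,594),interpolation=cv2.INTER_CUBIC)
B=cv2.resize(a[160:220,265:325],(590,590),interpolation=cv2.INTER_CUBIC)
cv2.imwrite('pics/cA.png',A[:, :400+260]);
C=np.hstack([cv2.resize(a[155:225,170:230],(400,467),interpolation=cv2.INTER_CUBIC),cv2.resize(a[130:218,265:325],(318,467),interpolation=cv2.INTER_CUBIC)])
cv2.imwrite('pics/cAB.png',C)
E
```

```text
(no output)
```

View pics/cAB.png

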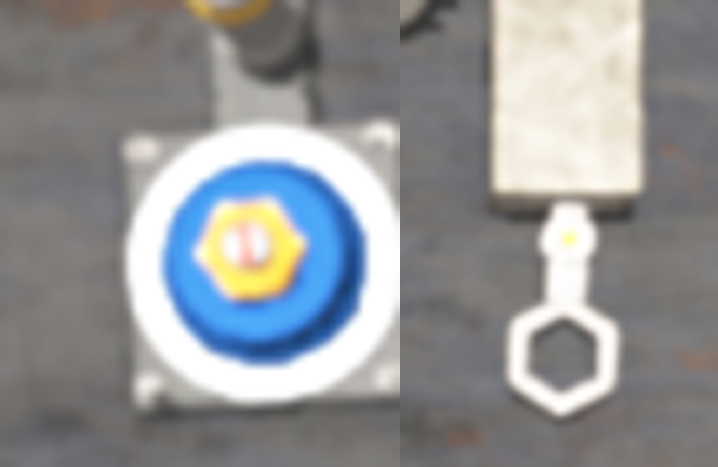

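The top view shows the ring head at about (295,197) and the pivot at (297,175), with the nut at (207,192) and the post above it at about (205,152). The networks mix up head and pivot, so I'll refine both by fitting the models.

```bash
cat > fit.py <<'E'
from h import *
from scipy.optimize import minimize
S=8
def hexa(c,yaw,af,z):
    a=yaw+np.radians(np.arange(6)*60); r=af/np.sqrt(3)   # vertices on own x => flats face +-y
    return np.c_[c[0]+r*np.cos(a),c[1]+r*np.sin(a),np.full(6,z)]
def mask(cam,polys,box):
    x0,y0,x1,y1=box; m=np.zeros(((y1-y0)*S,(x1-x0)*S),np.uint8)
    pts=np.vstack([proj(cam,p) for p in polys])
    h=cv2.convexHull((((pts-[x0,y0]+.5)*S)*16).astype(np.int32)); cv2.fillConvexPoly(m,h,255,cv2.LINE_AA,4); return m
def down(m): return cv2.GaussianBlur(cv2.resize(m,None,fx=1/S,fy=1/S,interpolation=cv2.INTER_AREA).astype(float)/255,(0,0),.6)
def ringmodel(cam,p,box,z0=0,neck=True):
    c,y=p[:2],p[2]
    o=mask(cam,[hexa(c,y,.055,z0),hexa(c,y,.055,z0+.038)],box)
    i=cv2.bitwise_and(*[mask(cam,[hexa(c,y,.039,z)],box) for z in(z0,z0+.038)])
    m=cv2.subtract(o,i)
    if neck:
        u=np.array([np.cos(y),np.sin(y)]);v=np.array([-u[1],u[0]])
        def rect(a,b,w,z): return np.array([[*(np.array(c)+u*s+v*q),z] for s in(a,b) for q in(-w,w)])
        m=cv2.max(m,mask(cam,[rect(.026,.062,.010,z0+.017),rect(.026,.062,.010,z0+.035)],box))
        t=np.linspace(0,6.28,25); cc=np.array(c)+.062*u
        m=cv2.max(m,mask(cam,[np.c_[cc[0]+.013*np.cos(t),cc[1]+.013*np.sin(t),t*0+z] for z in(z0+.013,z0+.039)],box))
    return down(m)
def nutmodel(cam,p,box): return down(mask(cam,[hexa(p[:2],p[2],.036,z) for z in(.070,.093)],box))
def bellmodel(cam,p,box):
    t=np.linspace(0,6.28,60); return down(mask(cam,[np.c_[p[0]+.036*np.cos(t),p[1]+.036*np.sin(t),t*0+.07]],box))
def fit(f,cam,tgt,box,p0s):
    best=None
    for p0 in p0s:
        s=np.array([[0,0,0],[.006,0,0],[0,.006,0],[0,0,.15]])+p0
        r=minimize(lambda p:((f(cam,p,box)-tgt)**2).mean(),p0,method='Nelder-Mead',options=dict(initial_simplex=s,xatol=1e-5,fatol=1e-7,maxiter=300))
        if best is None or r.fun<best.fun: best=r
    return best
E
python3 - <<'E'
from fit import *
for cam,boxw,boxn in(('top',(275,165,316,216),(180,165,236,220)),('scene',(255,195,302,242),(185,165,236,220))):
    im=snap(cam).astype(float)
    x0,y0,x1,y1=boxw; g=im[y0:y1,x0:x1]
    v=g.min(2); t=np.clip((v-95)/(200-95),0,1)
    if cam=='top': t[:5]=np.where(t[:5]>2,0,t[:5])
    r=fit(ringmodel,cam,t,boxw,[np.array([.575,-.23,a]) for a in(-.05,.05)])
    print(cam,'ring',r.x.round(4),np.degrees(r.x[2]).round(1),r.fun.round(4))
    x0,y0,x1,y1=boxn; g=im[y0:y1,x0:x1]; h=cv2.cvtColor(g.astype(np.uint8),cv2.COLOR_RGB2HSV)
    blue=((h[...,0]>95)&(h[...,0]<125)&(h[...,1]>120)).astype(np.uint8)
    yel=((h[...,0]>8)&(h[...,0]<38)&(h[...,1]>70)&(h[...,2]>120)).astype(np.uint8)
    n,l,s,_=cv2.connectedComponentsWithStats(yel); yel=(l==1+np.argmax(s[1:,4])).astype(np.uint8)
    c=max(cv2.findContours(yel,cv2.RETR_EXTERNAL,cv2.CHAIN_APPROX_NONE)[0],key=len); hull=cv2.fillConvexPoly(np.zeros_like(yel),cv2.convexHull(c),1)
    r=fit(nutmodel,cam,hull.astype(float),boxn,[np.array([.578,.018,a]) for a in(.3,.5,.7)])
    print(cam,'nut',r.x.round(4),np.degrees(r.x[2]).round(1),r.fun.round(4),hull.sum())
    # overlay
    o=cv2.resize(g.astype(np.uint8),None,fx=8,fy=8,interpolation=cv2.INTER_CUBIC)
    m=cv2.resize(nutmodel(cam,r.x,boxn),None,fx=8,fy=8)
    cs=cv2.findContours((m>.5).astype(np.uint8),cv2.RETR_EXTERNAL,cv2.CHAIN_APPROX_NONE)[0]; cv2.drawContours(o,cs,-1,(255,0,255),1)
    q=bellmodel(cam,r.x,boxn); cs=cv2.findContours((cv2.resize(q,None,fx=8,fy=8)>.5).astype(np.uint8),cv2.RETR_EXTERNAL,cv2.CHAIN_APPROX_NONE)[0]; cv2.drawContours(o,cs,-1,(255,0,0),1)
    cv2.imwrite(f'pics/ov_{cam}.png',o[:,:,::-1])
a,b=cv2.imread('pics/ov_top.png'),cv2.imread('pics/ov_scene.png'); b=cv2.resize(b,(int(b.shape[1]*a.shape[0]/b.shape[0]),a.shape[0])); o=np.hstack([a,b]); cv2.imwrite('pics/ov.png',cv2.resize(o,(800,int(o.shape[0]*800/o.shape[1]))))
E
```

```text
top ring [ 0.5774 -0.2284 -0.0254] -1.5 0.0526
top nut [0.5773 0.014  0.6747] 38.7 0.0035 157
scene ring [ 0.5887 -0.2197 -0.081 ] -4.6 0.1378
scene nut [0.5838 0.017  0.6949] 39.8 0.0049 120
```

View pics/ov.png

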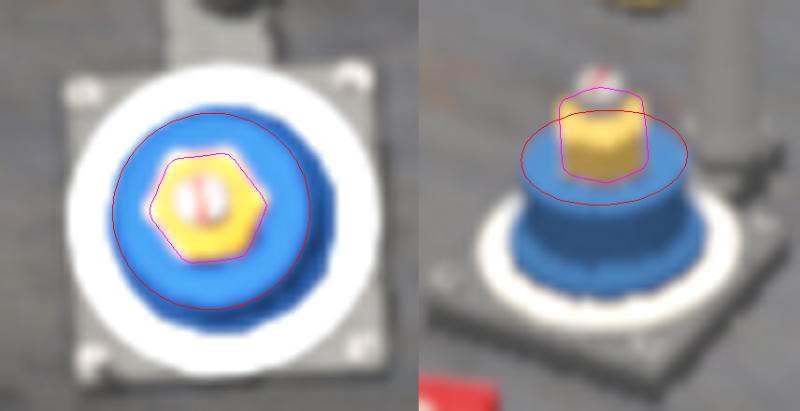

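Nut yaw comes out at about 39°, modulo 60°. The nut position differs by a few mm between cameras, so I'll cross-check it with the base disc and square, and overlay the ring fit.

```bash
python3 - <<'E'
from fit import *
print(at_z('top',(295.1,197.4),.019).round(4),at_z('top',(296.4,174.6),.039).round(4))
outs=[]
for cam,boxw,boxd in(('top',(275,165,316,216),(175,155,240,225)),('scene',(255,195,302,242),(180,180,242,225))):
    im=snap(cam)
    x0,y0,x1,y1=boxd; g=im[y0:y1,x0:x1].astype(int)
    w=((g.min(2)>225)).astype(np.uint8)
    n,l,s,_=cv2.connectedComponentsWithStats(w); k=1+np.argmax(s[1:,4])
    c=max(cv2.findContours((l==k).astype(np.uint8),cv2.RETR_EXTERNAL,cv2.CHAIN_APPROX_NONE)[0],key=len)
    if len(c)>5:
        e=cv2.fitEllipse(cv2.convexHull(c)); px=np.array(e[0])+[x0,y0]; print(cam,'disc',px.round(2),np.round(e[1],1),[at_z(cam,px,z).round(4)[:2] for z in(.018,.024,.03)])
    x0,y0,x1,y1=boxw; g=im[y0:y1,x0:x1]; v=g.min(2).astype(float)
    bg=np.median(v); 
    print(cam,'bg',bg,np.percentile(v,[50,80,90,99]))
    t=np.clip((v-bg-15)/(60 if cam=='top' else 60),0,1)
    if cam=='top': t[:0]=0
    best=fit(ringmodel,cam,t,boxw,[np.array([x,-.227,a]) for a in(-.05,.05) for x in(.57,.58,.59)])
    print(cam,'ring',best.x.round(4),best.fun.round(4))
    o=cv2.resize(g,None,fx=8,fy=8,interpolation=cv2.INTER_CUBIC)
    m=(cv2.resize(ringmodel(cam,best.x,boxw),None,fx=8,fy=8)>.5).astype(np.uint8)
    cv2.drawContours(o,cv2.findContours(m,cv2.RETR_LIST,cv2.CHAIN_APPROX_NONE)[0],-1,(255,0,255),1); outs.append(cv2.resize(o,(390,440)))
cv2.imwrite('pics/ovr.png',np.hstack(outs)[:,:,::-1])
E
```

```text
[ 0.5736 -0.2281  0.019 ] [ 0.636  -0.2294  0.039 ]
top disc [209.37 193.97] [40.9 41.4] [array([0.5785, 0.0145]), array([0.578 , 0.0139]), array([0.5775, 0.0134])]
top bg 116.0 [116. 164. 237. 252.]Traceback (most recent call last):
  File "<stdin>", line 17, in <module>
  File "fit.py", line 31, in fit
    r=minimize(lambda p:((f(cam,p,box)-tgt)**2).mean(),p0,method='Nelder-Mead',options=dict(initial_simplex=s,xatol=1e-5,fatol=1e-7,maxiter=300))
    res = _minimize_neldermead(fun, x0, args, callback, bounds=bounds,
                               **options)
    fxr = func(xr)
    fx = function(np.copy(x), *(wrapper_args + args))
  File "fit.py", line 31, in <lambda>
    r=minimize(lambda p:((f(cam,p,box)-tgt)**2).mean(),p0,method='Nelder-Mead',options=dict(initial_simplex=s,xatol=1e-5,fatol=1e-7,maxiter=300))
                          ~^^^^^^^^^^^
  File "fit.py", line 22, in ringmodel
    m=cv2.max(m,mask(cam,[np.c_[cc[0]+.013*np.cos(t),cc[1]+.013*np.sin(t),t*0+z] for z in(z0+.013,z0+.039)],box))
                ~~~~^^^^^^^^^^^^^^^^^^^^^^^^^^^^^^^^^^^^^^^^^^^^^^^^^^^^^^^^^^^^^^^^^^^^^^^^^^^^^^^^^^^^^^^^^^^^
  File "fit.py", line 9, in mask
    pts=np.vstack([proj(cam,p) for p in polys])
                   ~~~~^^^^^^^
  File "h.py", line 17, in proj
    K,D,R,t=cal(cam); return cv2.projectPoints(np.array(P,float).reshape(-1,3),cv2.Rodrigues(R)[0],t,K,D)[0].reshape(-1,2)
            ~~~^^^^^
  File "h.py", line 10, in cal
    c=optics.get_calibration(cam); return [np.array(c[k],float) for k in('camera_matrix','D','R','t')]
ValueError: time passes only in moves, steps and waits
```

```bash
python3 - <<'E'
s=open('h.py').read()
s=s.replace("def cal(cam):\n    c=optics","from functools import lru_cache\n@lru_cache(None)\ndef cal(cam):\n    c=optics")
s+='''
from scipy.spatial.transform import Rotation as Ro
def plan(tgt,yaw_y):
    "shift in present tool axes (mm) and roll (deg) to reach TCP target with tool y at yaw_y deg"
    o=sensors.observe(); R=Ro.from_quat(o['tcp_rot']).as_matrix(); d=R.T@(np.array(tgt)-o['eef_pos'])*1000
    y=np.degrees(np.arctan2(R[1,1],R[0,1])); r=-((yaw_y-y+180)%360-180)
    print('t',o['time_s'],'pos',o['eef_pos'].round(4),'yawY',y.round(2),'F',o['ft_force'].round(1),'M',o['wrist_torque'].round(2),'op',round(o['opening'],4),'gf',round(o['gripper_force'],1))
    print('shift mm',d.round(1),'roll',r.round(2),'j',o['joint_positions'].round(2), 'zdir',R[:,2].round(3))
'''
open('h.py','w').write(s)
from h import *
plan((.575,-.2285,.3),90-1.4)
E
```

```text
t 1.15 pos [0.1382 0.5581 0.4047] yawY 76.09 F [-0.2  0.   0.3] M [ 0.04 -0.03  0.  ] op 0.0852 gf 0.0
shift mm [-613.1 -658.6  104.7] roll -12.51 j [ 1.21  0.28  1.5  -0.    1.36 -0.12] zdir [ 0.  0. -1.]
```

```bash
R='{"x":-24.5,"y":-26.3}'; python3 -m creep '[{"x":-24.5,"y":-26.3},{"x":-24.5,"y":-26.3},{"x":-24.5,"y":-26.3},{"x":-24.5,"y":-26.3},{"x":-24.5,"y":-26.3},{"x":-24.5,"y":-26.3},{"x":-24.5,"y":-26.3},{"x":-24.5,"y":-26.3},{"x":-24.5,"y":-26.3},{"x":-24.5,"y":-26.3}]'
python3 -m creep '[{"x":-24.5,"y":-26.3},{"x":-24.5,"y":-26.3},{"x":-24.5,"y":-26.3},{"x":-24.5,"y":-26.3},{"x":-24.5,"y":-26.3},{"x":-24.5,"y":-26.3},{"x":-24.5,"y":-26.3},{"x":-24.5,"y":-26.3},{"x":-24.5,"y":-26.3},{"x":-24.5,"y":-26.3}]'
python3 -m creep '[{"x":-24.5,"y":-26.3},{"x":-24.5,"y":-26.3},{"x":-24.5,"y":-26.3},{"x":-24.5,"y":-26.3},{"x":-24.5,"y":-26.3},{"z":35},{"z":35,"roll":-6},{"z":35,"roll":-6.5},{}]'
python3 -c "
from h import *
plan((.575,-.2285,.176),88.6)"
```

```text
t 1.15 pos [0.1382 0.5581 0.4047] yawY 76.09 F [-0.2  0.   0.3] M [ 0.04 -0.03  0.  ] op 0.0852 gf 0.0
shift mm [-613.1 -658.6  228.7] roll -12.51 j [ 1.21  0.28  1.5  -0.    1.36 -0.12] zdir [ 0.  0. -1.]invalid input at $[0]: expected keys x, y, z, roll, fingers
invalid input at $[0]: expected keys x, y, z, roll, fingers
invalid input at $[0]: expected keys x, y, z, roll, fingers
```

```bash
python3 -m creep '[{"x":-24.5,"y":-26.3,"z":0,"roll":0,"fingers":1},{"x":-24.5,"y":-26.3,"z":0,"roll":0,"fingers":1},{"x":-24.5,"y":-26.3,"z":0,"roll":0,"fingers":1},{"x":-24.5,"y":-26.3,"z":0,"roll":0,"fingers":1},{"x":-24.5,"y":-26.3,"z":0,"roll":0,"fingers":1},{"x":-24.5,"y":-26.3,"z":0,"roll":0,"fingers":1},{"x":-24.5,"y":-26.3,"z":0,"roll":0,"fingers":1},{"x":-24.5,"y":-26.3,"z":0,"roll":0,"fingers":1},{"x":-24.5,"y":-26.3,"z":0,"roll":0,"fingers":1},{"x":-24.5,"y":-26.3,"z":0,"roll":0,"fingers":1}]'
python3 -m creep '[{"x":-24.5,"y":-26.3,"z":0,"roll":0,"fingers":1},{"x":-24.5,"y":-26.3,"z":0,"roll":0,"fingers":1},{"x":-24.5,"y":-26.3,"z":0,"roll":0,"fingers":1},{"x":-24.5,"y":-26.3,"z":0,"roll":0,"fingers":1},{"x":-24.5,"y":-26.3,"z":0,"roll":0,"fingers":1},{"x":-24.5,"y":-26.3,"z":0,"roll":0,"fingers":1},{"x":-24.5,"y":-26.3,"z":0,"roll":0,"fingers":1},{"x":-24.5,"y":-26.3,"z":0,"roll":0,"fingers":1},{"x":-24.5,"y":-26.3,"z":0,"roll":0,"fingers":1},{"x":-24.5,"y":-26.3,"z":0,"roll":0,"fingers":1}]'
python3 -m creep '[{"x":-24.5,"y":-26.3,"z":0,"roll":0,"fingers":1},{"x":-24.5,"y":-26.3,"z":0,"roll":0,"fingers":1},{"x":-24.5,"y":-26.3,"z":0,"roll":0,"fingers":1},{"x":-24.5,"y":-26.3,"z":0,"roll":0,"fingers":1},{"x":-24.5,"y":-26.3,"z":0,"roll":0,"fingers":1},{"x":0,"y":0,"z":35,"roll":0,"fingers":1},{"x":0,"y":0,"z":35,"roll":-6,"fingers":1},{"x":0,"y":0,"z":35,"roll":-6.5,"fingers":1},{"x":0,"y":0,"z":0,"roll":0,"fingers":1}]'
python3 -c "
from h import *
plan((.575,-.2285,.176),88.6)"
```

```text
time_s: 1.98
eef_pos: [0.3131, 0.2423, 0.405]
tcp_rot: [0.121, 0.993, 0.0, 0.0]
ft_force: [0.1, 0.8, 0.6]
opening: 0.085
gripper_force: 0.0
time_s: 2.82
eef_pos: [0.4879, -0.0721, 0.4049]
tcp_rot: [0.121, 0.993, 0.0, 0.0]
ft_force: [1.1, -0.0, 0.1]
opening: 0.0854
gripper_force: 0.0
time_s: 3.57
eef_pos: [0.5722, -0.2264, 0.2924]
tcp_rot: [0.012, 1.0, 0.003, -0.007]
ft_force: [-2.0, 0.5, -1.2]
opening: 0.0855
gripper_force: 0.0
t 3.5667 pos [ 0.5722 -0.2264  0.2924] yawY 88.66 F [-2.   0.5 -1.2] M [ 0.02  0.07 -0.02] op 0.0855 gf 0.0
shift mm [ -4.3  -2.8 116.4] roll 0.06 j [-0.49  0.42  1.58  0.    1.16 -2.04] zdir [-0.013  0.007 -1.   ]
```

```bash
python3 -m creep '[{"x":-3,"y":-2,"z":0,"roll":0,"fingers":1},{"x":0,"y":0,"z":30,"roll":0,"fingers":1},{"x":0,"y":0,"z":30,"roll":0,"fingers":1},{"x":0,"y":0,"z":30,"roll":0,"fingers":1},{"x":0,"y":0,"z":20,"roll":0,"fingers":1},{"x":0,"y":0,"z":0,"roll":0,"fingers":1},{"x":0,"y":0,"z":0,"roll":0,"fingers":1}]'
python3 -c "
from h import *
plan((.575,-.2285,.177),88.6)"
```

```text
time_s: 4.15
eef_pos: [0.5789, -0.2298, 0.1914]
tcp_rot: [0.013, 1.0, -0.001, 0.001]
ft_force: [0.0, 0.2, 0.8]
opening: 0.0858
gripper_force: 0.0
t 4.15 pos [ 0.5789 -0.2298  0.1914] yawY 88.51 F [0.  0.2 0.8] M [-0.03  0.02  0.02] op 0.0858 gf 0.0
shift mm [ 3.9  1.2 14.4] roll -0.09 j [-0.49  0.53  1.68  0.    0.93 -2.03] zdir [ 0.002 -0.001 -1.   ]
```

```bash
python3 -m creep '[{"x":3.5,"y":1,"z":0,"roll":0,"fingers":1},{"x":0,"y":0,"z":7,"roll":0,"fingers":1},{"x":0,"y":0,"z":6,"roll":0,"fingers":1},{"x":0,"y":0,"z":0,"roll":0,"fingers":1},{"x":0,"y":0,"z":0,"roll":0,"fingers":0.3},{"x":0,"y":0,"z":0,"roll":0,"fingers":0.3},{"x":0,"y":0,"z":0,"roll":0,"fingers":0.3},{"x":0,"y":0,"z":0,"roll":0,"fingers":0.3},{"x":0,"y":0,"z":0,"roll":0,"fingers":0.3}]' 60
python3 -c "
from h import *
plan((.575,-.2285,.177),88.6)
snap('scene','g1.png',(220,150,340,260),5)"
```

```text
time_s: 4.9
eef_pos: [0.5743, -0.228, 0.1772]
tcp_rot: [0.012, 1.0, 0.0, 0.0]
ft_force: [-0.5, 1.9, 4.0]
opening: 0.054
gripper_force: 65.3
t 4.9 pos [ 0.5743 -0.228   0.1772] yawY 88.57 F [-0.5  1.9  4. ] M [ 0.54  0.07 -0.  ] op 0.054 gf 65.3
shift mm [-0.7 -0.5  0.2] roll -0.03 j [-0.49  0.54  1.71  0.    0.9  -2.04] zdir [ 0.     0.001 -1.   ]
```

View pics/g1.png

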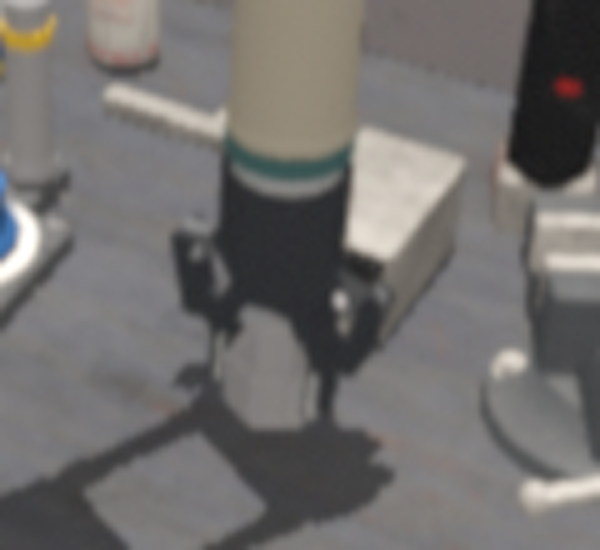

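The ring is gripped across its flats (54 mm opening). Next I lift it slightly and draw it out.

```bash
python3 -m creep '[{"x":0,"y":0,"z":-3,"roll":0,"fingers":0.3},{"x":0,"y":0,"z":-3,"roll":0,"fingers":0.3},{"x":10,"y":0,"z":0,"roll":0,"fingers":0.3},{"x":18,"y":0,"z":0,"roll":0,"fingers":0.3},{"x":18,"y":0,"z":0,"roll":0,"fingers":0.3},{"x":18,"y":0,"z":0,"roll":0,"fingers":0.3},{"x":18,"y":0,"z":0,"roll":0,"fingers":0.3},{"x":18,"y":0,"z":0,"roll":0,"fingers":0.3},{"x":18,"y":0,"z":0,"roll":0,"fingers":0.3},{"x":15,"y":0,"z":0,"roll":0,"fingers":0.3}]' 80
python3 -m creep '[{"x":5,"y":0,"z":0,"roll":0,"fingers":0.3},{"x":0,"y":0,"z":-20,"roll":0,"fingers":0.3},{"x":0,"y":0,"z":-30,"roll":0,"fingers":0.3},{"x":0,"y":0,"z":-30,"roll":0,"fingers":0.3},{"x":0,"y":0,"z":-30,"roll":0,"fingers":0.3},{"x":0,"y":0,"z":-20,"roll":0,"fingers":0.3},{"x":0,"y":0,"z":0,"roll":0,"fingers":0.3},{"x":0,"y":0,"z":0,"roll":0,"fingers":0.3}]'
python3 -c "
from h import *
plan((.578,.014,.33),0)
a=snap('top','lift.png',(230,150,350,250),3.5)
b=snap('scene','lifts.png',(220,150,340,250),3.5)
cv2.imwrite('pics/l2.png',cv2.resize(np.hstack([a,b]),(800,333))[:,:,::-1])"
```

```text
time_s: 5.78
eef_pos: [0.4386, -0.2244, 0.1819]
tcp_rot: [0.012, 1.0, 0.001, -0.002]
ft_force: [-0.0, 0.3, -6.5]
opening: 0.0541
gripper_force: 85.2
time_s: 6.45
eef_pos: [0.4363, -0.225, 0.313]
tcp_rot: [0.012, 1.0, -0.001, 0.001]
ft_force: [-0.6, -0.2, -6.9]
opening: 0.0537
gripper_force: 87.8
t 6.45 pos [ 0.4363 -0.225   0.313 ] yawY 88.59 F [-0.6 -0.2 -6.9] M [-0.    0.14  0.04] op 0.0537 gf 87.8
shift mm [-135.9  242.4  -17.1] roll 88.59 j [-0.62  0.22  1.82 -0.    1.09 -2.16] zdir [ 0.002 -0.001 -1.   ]
```

View pics/l2.png

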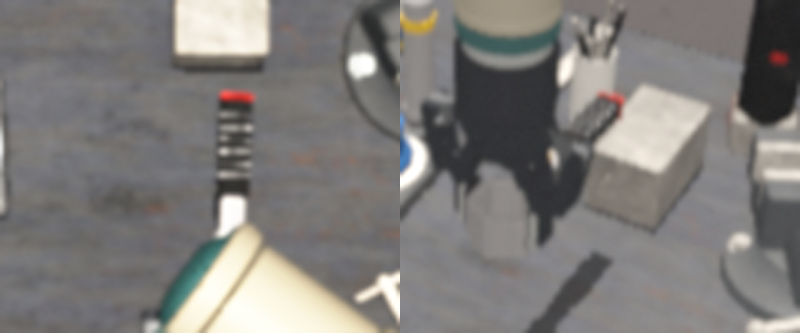

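```bash
python3 -c "
from h import *
print(at_z('top',(300.3,176.8),.173), at_z('top',(300.3,176.8),.165))
"
python3 -m creep '[{"x":0,"y":0,"z":-10,"roll":5,"fingers":0.3},{"x":0,"y":0,"z":-10,"roll":7,"fingers":0.3},{"x":0,"y":0,"z":0,"roll":7,"fingers":0.3},{"x":0,"y":0,"z":0,"roll":7,"fingers":0.3},{"x":0,"y":0,"z":0,"roll":7,"fingers":0.3},{"x":0,"y":0,"z":0,"roll":7,"fingers":0.3},{"x":0,"y":0,"z":0,"roll":7,"fingers":0.3},{"x":0,"y":0,"z":0,"roll":7,"fingers":0.3},{"x":0,"y":0,"z":0,"roll":7,"fingers":0.3},{"x":0,"y":0,"z":0,"roll":7,"fingers":0.3}]'
python3 -m creep '[{"x":0,"y":0,"z":0,"roll":7,"fingers":0.3},{"x":0,"y":0,"z":0,"roll":4.5,"fingers":0.3},{"x":0,"y":0,"z":0,"roll":0,"fingers":0.3},{"x":0,"y":0,"z":0,"roll":0,"fingers":0.3},{"x":0,"y":0,"z":0,"roll":0,"fingers":0.3}]'
python3 -c "
from h import *
plan((.578,.014,.33),9)"
```

```text
[ 0.6133793  -0.22880164  0.173     ] [ 0.61437551 -0.22949408  0.165     ]
time_s: 7.38
eef_pos: [0.4357, -0.2245, 0.33]
tcp_rot: [0.572, 0.82, 0.0, -0.003]
ft_force: [-0.2, -0.0, -6.6]
opening: 0.0538
gripper_force: 87.6
time_s: 7.8
eef_pos: [0.436, -0.2247, 0.3314]
tcp_rot: [0.648, 0.761, -0.0, -0.001]
ft_force: [-0.5, 0.2, -6.5]
opening: 0.0538
gripper_force: 87.5
t 7.8 pos [ 0.436  -0.2247  0.3314] yawY 9.19 F [-0.5  0.2 -6.5] M [0.09 0.04 0.  ] op 0.0538 gf 87.5
shift mm [213.  178.3   1.5] roll 0.19 j [-0.62  0.21  1.8   0.    1.14 -0.78] zdir [-0.002  0.002 -1.   ]
```

```bash
python3 -m creep '[{"x":15,"y":12.5,"z":0,"roll":0,"fingers":0.3},{"x":28,"y":23.5,"z":0,"roll":0,"fingers":0.3},{"x":28,"y":23.5,"z":0,"roll":0,"fingers":0.3},{"x":28,"y":23.5,"z":0,"roll":0,"fingers":0.3},{"x":28,"y":23.5,"z":0,"roll":0,"fingers":0.3},{"x":28,"y":23.5,"z":0,"roll":0,"fingers":0.3},{"x":28,"y":23.5,"z":0,"roll":0,"fingers":0.3},{"x":20,"y":16,"z":0,"roll":0,"fingers":0.3},{"x":10,"y":8,"z":0,"roll":0,"fingers":0.3},{"x":0,"y":0,"z":0,"roll":0,"fingers":0.3}]'
python3 -m creep '[{"x":0,"y":0,"z":15,"roll":0,"fingers":0.3},{"x":0,"y":0,"z":15,"roll":0,"fingers":0.3},{"x":0,"y":0,"z":0,"roll":0,"fingers":0.3},{"x":0,"y":0,"z":0,"roll":0,"fingers":0.3}]'
python3 -c "
from h import *
plan((.5778,.0155,.29),9)
a=snap('top',None,(150,150,250,250),4)
b=snap('scene',None,(160,130,260,230),4)
cv2.imwrite('pics/p1.png',np.hstack([a,b])[:,:,::-1])"
```

```text
time_s: 8.63
eef_pos: [0.5792, 0.0161, 0.332]
tcp_rot: [0.647, 0.762, 0.001, -0.0]
ft_force: [0.1, 0.7, -6.8]
opening: 0.0541
gripper_force: 87.5
time_s: 8.97
eef_pos: [0.577, 0.0127, 0.3016]
tcp_rot: [0.649, 0.761, -0.001, -0.001]
ft_force: [-0.2, 0.5, -5.6]
opening: 0.0542
gripper_force: 87.3
t 8.9667 pos [0.577  0.0127 0.3016] yawY 9.08 F [-0.2  0.5 -5.6] M [ 0.16  0.02 -0.05] op 0.0542 gf 87.3
shift mm [ 2.6  1.3 11.6] roll 0.08 j [-0.1   0.35  1.66 -0.    1.13 -0.26] zdir [-0.004 -0.    -1.   ]
```

View pics/p1.png

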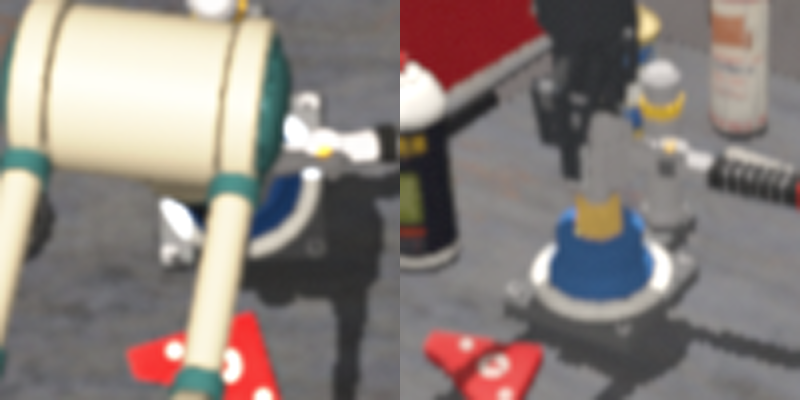

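```bash
python3 -m creep '[{"x":2,"y":1,"z":0,"roll":0,"fingers":0.3},{"x":0,"y":0,"z":0,"roll":0,"fingers":0.3},{"x":0,"y":0,"z":0,"roll":0,"fingers":0.3},{"x":0,"y":0,"z":0,"roll":0,"fingers":0.3}]'
python3 -c "
from h import *
plan((.5778,.0155,.2772),9)"
```

```text
time_s: 9.4
eef_pos: [0.5786, 0.0156, 0.3032]
tcp_rot: [0.649, 0.761, 0.0, 0.0]
ft_force: [0.1, 0.4, -7.1]
opening: 0.0539
gripper_force: 87.3
t 9.4 pos [0.5786 0.0156 0.3032] yawY 9.1 F [ 0.1  0.4 -7.1] M [0.14 0.02 0.03] op 0.0539 gf 87.3
shift mm [ 0.1 -0.8 26. ] roll 0.1 j [-0.09  0.35  1.65 -0.    1.13 -0.25] zdir [ 0.001 -0.    -1.   ]
```

```bash
python3 -m creep '[{"x":0,"y":-0.5,"z":8,"roll":0,"fingers":0.3},{"x":0,"y":0,"z":8,"roll":0,"fingers":0.3},{"x":0,"y":0,"z":5,"roll":0,"fingers":0.3},{"x":0,"y":0,"z":2,"roll":0,"fingers":0.3},{"x":0,"y":0,"z":0,"roll":0,"fingers":0.3}]'
python3 -m creep '[{"x":0,"y":0,"z":2,"roll":0,"fingers":0.3},{"x":0,"y":0,"z":2,"roll":0,"fingers":0.3},{"x":0,"y":0,"z":2,"roll":0,"fingers":0.3},{"x":0,"y":0,"z":0,"roll":0,"fingers":0.3},{"x":0,"y":0,"z":0,"roll":0,"fingers":0.3}]'
python3 -c "
from h import *
plan((.5778,.0155,.2472),9)"
```

```text
time_s: 9.82
eef_pos: [0.5776, 0.0155, 0.2784]
tcp_rot: [0.649, 0.761, -0.001, -0.001]
ft_force: [0.2, -0.4, -7.4]
opening: 0.0538
gripper_force: 87.7
time_s: 10.23
eef_pos: [0.578, 0.0155, 0.2737]
tcp_rot: [0.649, 0.761, 0.0, -0.0]
ft_force: [-0.2, 0.8, -6.1]
opening: 0.0533
gripper_force: 87.7
t 10.2333 pos [0.578  0.0155 0.2737] yawY 9.09 F [-0.2  0.8 -6.1] M [ 0.18  0.07 -0.05] op 0.0533 gf 87.7
shift mm [ 0.  -0.2 26.5] roll 0.09 j [-0.09  0.38  1.69  0.    1.07 -0.25] zdir [-0.  0. -1.]
```

```bash
python3 -m creep '[{"x":0,"y":0,"z":1.5,"roll":0,"fingers":0.3},{"x":0,"y":0,"z":1.5,"roll":0,"fingers":0.3},{"x":0,"y":0,"z":0,"roll":0,"fingers":0.3}]'
python3 -m creep '[{"x":0,"y":0,"z":1.5,"roll":0,"fingers":0.3},{"x":0,"y":0,"z":1.5,"roll":0,"fingers":0.3},{"x":0,"y":0,"z":0,"roll":0,"fingers":0.3}]'
python3 -m creep '[{"x":0,"y":0,"z":1,"roll":0,"fingers":0.3},{"x":0,"y":0,"z":1,"roll":0,"fingers":0.3},{"x":0,"y":0,"z":0,"roll":0,"fingers":0.3}]'
python3 -c "
from h import *
plan((.5778,.0155,.2472),9)"
```

```text
time_s: 10.48
eef_pos: [0.5782, 0.0156, 0.2708]
tcp_rot: [0.649, 0.761, 0.0, 0.0]
ft_force: [-0.6, 0.1, -5.5]
opening: 0.0542
gripper_force: 87.8
time_s: 10.73
eef_pos: [0.5782, 0.0157, 0.27]
tcp_rot: [0.649, 0.761, 0.001, 0.001]
ft_force: [-2.6, 0.9, 6.8]
opening: 0.0539
gripper_force: 89.4
time_s: 10.98
eef_pos: [0.5781, 0.0157, 0.2698]
tcp_rot: [0.649, 0.761, 0.001, 0.001]
ft_force: [-6.4, 0.6, 16.4]
opening: 0.0538
gripper_force: 90.7
t 10.9833 pos [0.5781 0.0157 0.2698] yawY 9.1 F [-6.4  0.6 16.4] M [0.54 0.82 0.08] op 0.0538 gf 90.7
shift mm [-0.1 -0.4 22.6] roll 0.1 j [-0.09  0.38  1.7   0.    1.05 -0.25] zdir [ 0.003  0.    -1.   ]
```

Contact is on the nut top, and the moment puts it near (+16,+16) mm, at the nut corner. So the ring has to go towards +x,+y.

```bash
python3 -m creep '[{"x":0,"y":0,"z":-2,"roll":0,"fingers":0.3},{"x":0.5,"y":0.5,"z":0,"roll":0,"fingers":0.3},{"x":0.5,"y":0.6,"z":0,"roll":0,"fingers":0.3},{"x":0,"y":0,"z":1,"roll":0,"fingers":0.3},{"x":0,"y":0,"z":1,"roll":0,"fingers":0.3},{"x":0,"y":0,"z":0,"roll":0,"fingers":0.3}]'
python3 -c "
from h import *
plan((.5778,.0155,.2472),9)"
```

```text
time_s: 11.48
eef_pos: [0.5789, 0.0162, 0.2692]
tcp_rot: [0.649, 0.761, 0.0, 0.001]
ft_force: [-6.9, -2.0, 17.5]
opening: 0.0535
gripper_force: 90.5
t 11.4833 pos [0.5789 0.0162 0.2692] yawY 9.13 F [-6.9 -2.  17.5] M [0.25 1.05 0.17] op 0.0535 gf 90.5
shift mm [-0.5 -1.2 22. ] roll 0.13 j [-0.09  0.39  1.7  -0.    1.05 -0.25] zdir [ 0.002 -0.002 -1.   ]
```

```bash
python3 -m creep '[{"x":0,"y":0,"z":-2,"roll":0,"fingers":0.3},{"x":1,"y":0.3,"z":0,"roll":0,"fingers":0.3},{"x":0.5,"y":0,"z":0,"roll":0,"fingers":0.3},{"x":0,"y":0,"z":1,"roll":0,"fingers":0.3},{"x":0,"y":0,"z":1,"roll":0,"fingers":0.3},{"x":0,"y":0,"z":0,"roll":0,"fingers":0.3}]'
python3 -c "
from h import *
plan((.5778,.0155,.2472),9)"
```

```text
time_s: 11.98
eef_pos: [0.5791, 0.0183, 0.2644]
tcp_rot: [0.649, 0.761, -0.0, -0.001]
ft_force: [1.0, 0.5, -7.6]
opening: 0.054
gripper_force: 87.4
t 11.9833 pos [0.5791 0.0183 0.2644] yawY 9.08 F [ 1.   0.5 -7.6] M [ 0.25 -0.14 -0.03] op 0.054 gf 87.4
shift mm [-2.6 -1.7 17.2] roll 0.08 j [-0.09  0.39  1.7   0.    1.05 -0.25] zdir [-0.001  0.001 -1.   ]
```

It's on. Lowering it further.

```bash
python3 -m creep '[{"x":0,"y":0,"z":2,"roll":0,"fingers":0.3},{"x":0,"y":0,"z":2,"roll":0,"fingers":0.3},{"x":0,"y":0,"z":2,"roll":0,"fingers":0.3},{"x":0,"y":0,"z":0,"roll":0,"fingers":0.3}]'
python3 -m creep '[{"x":0,"y":0,"z":2,"roll":0,"fingers":0.3},{"x":0,"y":0,"z":2,"roll":0,"fingers":0.3},{"x":0,"y":0,"z":2,"roll":0,"fingers":0.3},{"x":0,"y":0,"z":0,"roll":0,"fingers":0.3}]'
python3 -m creep '[{"x":0,"y":0,"z":1.5,"roll":0,"fingers":0.3},{"x":0,"y":0,"z":1.5,"roll":0,"fingers":0.3},{"x":0,"y":0,"z":0,"roll":0,"fingers":0.3}]'
python3 -c "
from h import *
plan((.5778,.0155,.2472),9)"
```

```text
time_s: 12.32
eef_pos: [0.5791, 0.0183, 0.259]
tcp_rot: [0.649, 0.761, -0.0, -0.0]
ft_force: [0.6, 0.5, -7.1]
opening: 0.0539
gripper_force: 87.4
time_s: 12.65
eef_pos: [0.579, 0.0182, 0.2533]
tcp_rot: [0.649, 0.761, 0.0, -0.0]
ft_force: [1.3, 0.6, -6.7]
opening: 0.0541
gripper_force: 87.5
time_s: 12.9
eef_pos: [0.579, 0.0182, 0.2504]
tcp_rot: [0.649, 0.761, 0.0, -0.0]
ft_force: [1.1, 0.1, -7.4]
opening: 0.0538
gripper_force: 87.4
t 12.9 pos [0.579  0.0182 0.2504] yawY 9.09 F [ 1.1  0.1 -7.4] M [ 0.18 -0.12  0.01] op 0.0538 gf 87.4
shift mm [-2.5 -1.6  3.2] roll 0.09 j [-0.09  0.41  1.72  0.    1.02 -0.25] zdir [-0.  0. -1.]
```

```bash
python3 -m creep '[{"x":0,"y":0,"z":1.5,"roll":0,"fingers":0.3},{"x":0,"y":0,"z":1.5,"roll":0,"fingers":0.3},{"x":0,"y":0,"z":0.5,"roll":0,"fingers":0.3},{"x":0,"y":0,"z":0,"roll":0,"fingers":0.3}]'
python3 -c "
from h import *
plan((.5778,.0155,.2472),9)"
```

```text
time_s: 13.23
eef_pos: [0.579, 0.0182, 0.2474]
tcp_rot: [0.649, 0.761, 0.0, 0.0]
ft_force: [0.3, -0.2, -4.1]
opening: 0.0539
gripper_force: 87.8
t 13.2333 pos [0.579  0.0182 0.2474] yawY 9.09 F [ 0.3 -0.2 -4.1] M [ 0.2  -0.   -0.05] op 0.0539 gf 87.8
shift mm [-2.5 -1.6  0.2] roll 0.09 j [-0.09  0.41  1.72  0.    1.01 -0.25] zdir [ 0.  0. -1.]
```

Seated. Opening, rising and moving over the handle.

```bash
python3 -m creep '[{"x":0,"y":0,"z":0,"roll":0,"fingers":1},{"x":0,"y":0,"z":0,"roll":0,"fingers":1},{"x":0,"y":0,"z":0,"roll":0,"fingers":1},{"x":0,"y":0,"z":0,"roll":0,"fingers":1},{"x":0,"y":0,"z":0,"roll":0,"fingers":1},{"x":0,"y":0,"z":0,"roll":0,"fingers":1},{"x":0,"y":0,"z":0,"roll":0,"fingers":1}]'
python3 -m creep '[{"x":0,"y":0,"z":-10,"roll":0,"fingers":1},{"x":0,"y":0,"z":-20,"roll":0,"fingers":1},{"x":0,"y":0,"z":-25,"roll":0,"fingers":1},{"x":0,"y":0,"z":-25,"roll":0,"fingers":1},{"x":-20,"y":0,"z":0,"roll":0,"fingers":0.6},{"x":-30,"y":0,"z":0,"roll":0,"fingers":0.6},{"x":-30,"y":0,"z":0,"roll":0,"fingers":0.6},{"x":-30,"y":0,"z":0,"roll":0,"fingers":0.6},{"x":-30,"y":0,"z":0,"roll":0,"fingers":0.6},{"x":-5,"y":0,"z":0,"roll":0,"fingers":0.6}]'
python3 -m creep '[{"x":0,"y":0,"z":0,"roll":0,"fingers":0.6},{"x":0,"y":0,"z":0,"roll":0,"fingers":0.6},{"x":0,"y":0,"z":0,"roll":0,"fingers":0.6}]'
python3 -c "
from h import *
plan((.6017,-.127,.252),9)
a=snap('top',None,(190,160,290,230),4)
b=snap('scene',None,(180,140,280,210),4)
cv2.imwrite('pics/q1.png',np.hstack([a,b])[:,:,::-1])"
```

```text
time_s: 13.82
eef_pos: [0.5791, 0.0182, 0.2473]
tcp_rot: [0.649, 0.761, 0.0, 0.0]
ft_force: [0.1, -0.4, 0.1]
opening: 0.0854
gripper_force: 0.0
time_s: 14.65
eef_pos: [0.6028, -0.1294, 0.328]
tcp_rot: [0.65, 0.76, -0.001, 0.002]
ft_force: [-0.0, 0.4, 0.2]
opening: 0.0514
gripper_force: 0.0
time_s: 14.9
eef_pos: [0.6016, -0.124, 0.3274]
tcp_rot: [0.649, 0.761, 0.0, -0.0]
ft_force: [0.2, -0.3, 1.2]
opening: 0.051
gripper_force: 0.0
t 14.9 pos [ 0.6016 -0.124   0.3274] yawY 9.12 F [ 0.2 -0.3  1.2] M [ 0.02 -0.02  0.01] op 0.051 gf 0.0
shift mm [-3.1 -0.4 75.4] roll 0.12 j [-0.32  0.38  1.54  0.    1.22 -0.48] zdir [-0.     0.001 -1.   ]
```

View pics/q1.png

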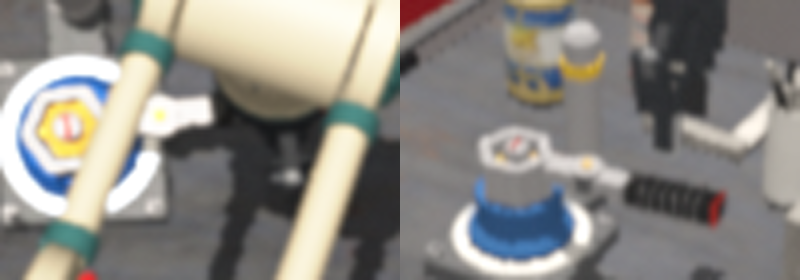

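The ring sits fully on the nut and the handle points towards -y at about -81°. I'll lower the fingers astride the handle.

```bash
python3 -m creep '[{"x":-3,"y":-0.5,"z":0,"roll":0,"fingers":0.6},{"x":0,"y":0,"z":20,"roll":0,"fingers":0.6},{"x":0,"y":0,"z":20,"roll":0,"fingers":0.6},{"x":0,"y":0,"z":15,"roll":0,"fingers":0.6},{"x":0,"y":0,"z":10,"roll":0,"fingers":0.6},{"x":0,"y":0,"z":10,"roll":0,"fingers":0.6},{"x":0,"y":0,"z":0,"roll":0,"fingers":0.6},{"x":0,"y":0,"z":0,"roll":0,"fingers":0.45},{"x":0,"y":0,"z":0,"roll":0,"fingers":0.45},{"x":0,"y":0,"z":0,"roll":0,"fingers":0.45}]'
python3 -m creep '[{"x":0,"y":-3,"z":0,"roll":0,"fingers":0.45},{"x":0.1,"y":-3.8,"z":0,"roll":1.5,"fingers":0.45},{"x":0.1,"y":-3.8,"z":0,"roll":1.5,"fingers":0.45},{"x":0.1,"y":-3.8,"z":0,"roll":1.5,"fingers":0.45},{"x":0.1,"y":-3.8,"z":0,"roll":1.5,"fingers":0.45}]'
python3 -c "
from h import *
plan((.579,.0165,.252),9)"
```

```text
time_s: 15.83
eef_pos: [0.6024, -0.1281, 0.2532]
tcp_rot: [0.649, 0.761, 0.0, 0.001]
ft_force: [-0.2, -0.3, 0.3]
opening: 0.0383
gripper_force: 0.0
time_s: 16.25
eef_pos: [0.5833, -0.13, 0.2524]
tcp_rot: [0.689, 0.725, 0.0, 0.0]
ft_force: [0.7, -0.0, -0.3]
opening: 0.0385
gripper_force: 0.1
t 16.25 pos [ 0.5833 -0.13    0.2524] yawY 2.93 F [ 0.7 -0.  -0.3] M [ 0.01 -0.02 -0.04] op 0.0385 gf 0.1
shift mm [146.5   3.2   0.4] roll -6.07 j [-0.34  0.43  1.68  0.    1.04 -0.39] zdir [ 0. -0. -1.]
```

```bash
python3 -m creep '[{"x":0.1,"y":-4,"z":0,"roll":1.5,"fingers":0.45},{"x":0.1,"y":-4,"z":0,"roll":1.5,"fingers":0.45},{"x":0.1,"y":-4,"z":0,"roll":1.5,"fingers":0.45}]'
python3 -m creep '[{"x":0.1,"y":-4,"z":0,"roll":1.5,"fingers":0.45},{"x":0.1,"y":-4,"z":0,"roll":1.5,"fingers":0.45},{"x":0.1,"y":-4,"z":0,"roll":1.5,"fingers":0.45}]'
python3 -m creep '[{"x":0.1,"y":-4,"z":0,"roll":1.5,"fingers":0.45},{"x":0.1,"y":-4,"z":0,"roll":1.5,"fingers":0.45},{"x":0,"y":0,"z":0,"roll":0,"fingers":0.45}]'
python3 -c "
from h import *
plan((.579,.0165,.252),9)"
```

```text
time_s: 16.5
eef_pos: [0.5716, -0.1301, 0.2524]
tcp_rot: [0.717, 0.697, 0.0, 0.0]
ft_force: [1.6, -0.5, 1.2]
opening: 0.0385
gripper_force: 0.6
time_s: 16.75
eef_pos: [0.5599, -0.1289, 0.2523]
tcp_rot: [0.744, 0.669, 0.001, 0.0]
ft_force: [2.7, 0.9, 0.3]
opening: 0.0382
gripper_force: 1.1
time_s: 17.0
eef_pos: [0.551, -0.1276, 0.2522]
tcp_rot: [0.76, 0.649, -0.0, -0.0]
ft_force: [0.9, 0.7, -0.3]
opening: 0.0385
gripper_force: 0.3
t 17.0 pos [ 0.551  -0.1276  0.2522] yawY -9.0 F [ 0.9  0.7 -0.3] M [-0.01 -0.13 -0.02] op 0.0385 gf 0.3
shift mm [146.7   5.1   0.2] roll -18.0 j [-0.35  0.39  1.75 -0.    1.01 -0.19] zdir [-0.001  0.    -1.   ]
```

```bash
python3 -m creep '[{"x":0.1,"y":-4,"z":0,"roll":1.5,"fingers":0.45},{"x":0.1,"y":-4,"z":0,"roll":1.5,"fingers":0.45}]'
python3 -m creep '[{"x":0.1,"y":-4,"z":0,"roll":1.5,"fingers":0.45},{"x":0.1,"y":-4,"z":0,"roll":1.5,"fingers":0.45},{"x":0,"y":0,"z":0,"roll":0,"fingers":0.45}]'
python3 -c "
from h import *
plan((.579,.0165,.252),9)"
```

```text
time_s: 17.17
eef_pos: [0.5441, -0.1262, 0.2521]
tcp_rot: [0.777, 0.629, 0.0, 0.0]
ft_force: [2.1, 1.4, -0.7]
opening: 0.0382
gripper_force: 1.1
time_s: 17.42
eef_pos: [0.5355, -0.1241, 0.2521]
tcp_rot: [0.793, 0.609, -0.0, -0.0]
ft_force: [1.9, 1.0, -0.8]
opening: 0.0386
gripper_force: 0.3
t 17.4167 pos [ 0.5355 -0.1241  0.2521] yawY -14.98 F [ 1.9  1.  -0.8] M [-0.04 -0.09  0.04] op 0.0386 gf 0.3
shift mm [1.471e+02 5.600e+00 1.000e-01] roll -23.98 j [-0.35  0.37  1.78 -0.    0.99 -0.09] zdir [-0.001  0.    -1.   ]
```

```bash
python3 -m creep '[{"x":0.1,"y":-4,"z":0,"roll":1.5,"fingers":0.45},{"x":0.1,"y":-4,"z":0,"roll":1.5,"fingers":0.45}]'
python3 -m creep '[{"x":0.1,"y":-4,"z":0,"roll":1.5,"fingers":0.45},{"x":0.1,"y":-4,"z":0,"roll":1.5,"fingers":0.45},{"x":0,"y":0,"z":0,"roll":0,"fingers":0.45}]'
python3 -c "
from h import *
plan((.579,.0165,.252),9)"
```

```text
time_s: 17.58
eef_pos: [0.5289, -0.1221, 0.2522]
tcp_rot: [0.809, 0.588, 0.0, 0.0]
ft_force: [1.9, 1.1, 0.2]
opening: 0.0382
gripper_force: 1.1
time_s: 17.83
eef_pos: [0.5206, -0.1191, 0.2521]
tcp_rot: [0.824, 0.567, -0.0, -0.0]
ft_force: [1.1, 0.4, 1.0]
opening: 0.0387
gripper_force: 0.4
t 17.8333 pos [ 0.5206 -0.1191  0.2521] yawY -20.93 F [1.1 0.4 1. ] M [ 0.03 -0.2   0.03] op 0.0387 gf 0.4
shift mm [1.475e+02 6.100e+00 1.000e-01] roll -29.93 j [-0.36  0.35  1.82 -0.    0.98  0.01] zdir [-0.001  0.    -1.   ]
```

```bash
python3 -m creep '[{"x":0.1,"y":-4,"z":0,"roll":1.5,"fingers":0.45},{"x":0.1,"y":-4,"z":0,"roll":1.5,"fingers":0.45}]'
python3 -m creep '[{"x":0.1,"y":-4,"z":0,"roll":1.5,"fingers":0.45},{"x":0.1,"y":-4,"z":0,"roll":1.5,"fingers":0.45},{"x":0,"y":0,"z":0,"roll":0,"fingers":0.45}]'
python3 -c "
from h import *
plan((.579,.0165,.252),9)"
```

```text
time_s: 18.0
eef_pos: [0.5142, -0.1164, 0.2522]
tcp_rot: [0.838, 0.545, 0.0, 0.0]
ft_force: [2.4, 0.7, -0.8]
opening: 0.0384
gripper_force: 1.1
time_s: 18.25
eef_pos: [0.5076, -0.1129, 0.2526]
tcp_rot: [0.852, 0.523, 0.001, 0.001]
ft_force: [4.7, 0.3, -2.7]
opening: 0.0384
gripper_force: 1.9
t 18.25 pos [ 0.5076 -0.1129  0.2526] yawY -26.91 F [ 4.7  0.3 -2.7] M [ 0.11 -0.66  0.09] op 0.0384 gf 1.9
shift mm [147.7   5.1   0.7] roll -35.91 j [-0.35  0.33  1.85  0.    0.96  0.12] zdir [ 0.004 -0.001 -1.   ]
```

```bash
python3 -m creep '[{"x":0.1,"y":-2.5,"z":0,"roll":1,"fingers":0.45},{"x":0,"y":0,"z":0,"roll":0,"fingers":0.45}]'
python3 -m creep '[{"x":0.1,"y":-2.5,"z":0,"roll":1,"fingers":0.45},{"x":0,"y":0,"z":0,"roll":0,"fingers":0.45}]'
python3 -c "
from h import *
plan((.579,.0165,.252),9)
snap('scene','b1.png',(150,130,290,230),5)"
```

```text
time_s: 18.42
eef_pos: [0.5065, -0.1121, 0.2528]
tcp_rot: [0.857, 0.516, 0.002, 0.003]
ft_force: [6.0, 0.1, -2.3]
opening: 0.0383
gripper_force: 3.2
time_s: 18.58
eef_pos: [0.5047, -0.1111, 0.2529]
tcp_rot: [0.861, 0.508, 0.003, 0.003]
ft_force: [7.6, -1.0, -3.1]
opening: 0.0387
gripper_force: 3.7
t 18.5833 pos [ 0.5047 -0.1111  0.2529] yawY -28.9 F [ 7.6 -1.  -3.1] M [-0.13 -1.11  0.12] op 0.0387 gf 3.7
shift mm [147.6   3.4   1.1] roll -37.9 j [-0.35  0.32  1.86  0.    0.95  0.15] zdir [ 0.008 -0.003 -1.   ]
```

```bash
python3 -m creep '[{"x":0.1,"y":-2.5,"z":0,"roll":1,"fingers":0.45},{"x":0,"y":0,"z":0,"roll":0,"fingers":0.45}]'
python3 -m creep '[{"x":0.1,"y":-2.5,"z":0,"roll":1,"fingers":0.45},{"x":0,"y":0,"z":0,"roll":0,"fingers":0.45}]'
python3 -m creep '[{"x":0.1,"y":-2.5,"z":0,"roll":1,"fingers":0.45},{"x":0,"y":0,"z":0,"roll":0,"fingers":0.45}]'
python3 -c "
from h import *
plan((.579,.0165,.252),9)
o=sensors.observe();R=Ro.from_quat(o['tcp_rot']).as_matrix();print(o['eef_pos']+.155*R[:,2])
snap('scene','b1.png',(150,130,290,230),5)"
```

```text
time_s: 18.8
eef_pos: [0.5027, -0.1099, 0.2529]
tcp_rot: [0.866, 0.501, 0.003, 0.003]
ft_force: [8.6, -1.2, -2.4]
opening: 0.0383
gripper_force: 3.9
time_s: 18.97
eef_pos: [0.5008, -0.1087, 0.253]
tcp_rot: [0.87, 0.493, 0.003, 0.004]
ft_force: [8.9, -1.8, -3.6]
opening: 0.0386
gripper_force: 4.1
time_s: 19.13
eef_pos: [0.4989, -0.1075, 0.253]
tcp_rot: [0.874, 0.485, 0.003, 0.004]
ft_force: [9.4, -1.3, -4.2]
opening: 0.0388
gripper_force: 4.4
t 19.1333 pos [ 0.4989 -0.1075  0.253 ] yawY -31.91 F [ 9.4 -1.3 -4.2] M [-0.37 -1.23 -0.01] op 0.0388 gf 4.4
shift mm [147.6   2.4   1.3] roll -40.91 j [-0.35  0.31  1.87 -0.    0.95  0.21] zdir [ 0.009 -0.004 -1.   ]
[ 0.50032502 -0.10803609  0.09804699]
```

View pics/b1.png

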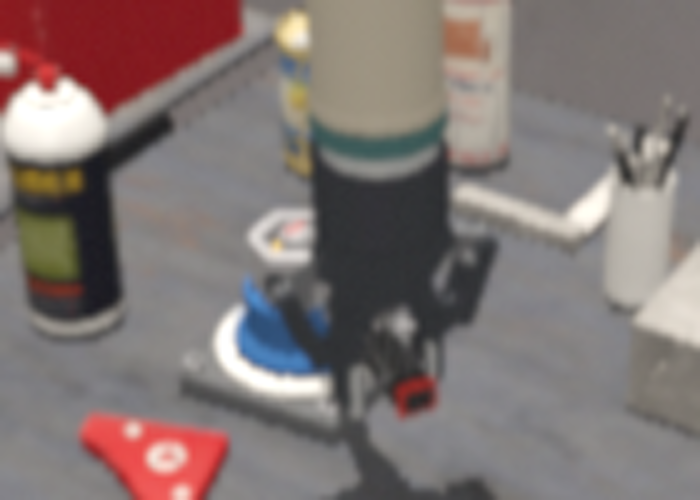

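```bash
python3 -m creep '[{"x":0.1,"y":-2.5,"z":0,"roll":1.7,"fingers":0.45},{"x":0.1,"y":-2.5,"z":0,"roll":1.7,"fingers":0.45},{"x":0.1,"y":-2.5,"z":0,"roll":1.7,"fingers":0.45},{"x":0,"y":0,"z":0,"roll":0,"fingers":0.45}]'
python3 -m creep '[{"x":0.1,"y":-2.5,"z":0,"roll":1.7,"fingers":0.45},{"x":0.1,"y":-2.5,"z":0,"roll":1.7,"fingers":0.45},{"x":0,"y":0,"z":0,"roll":0,"fingers":0.45}]'
python3 -c "
from h import *
plan((.579,.0165,.252),9)
o=sensors.observe();R=Ro.from_quat(o['tcp_rot']).as_matrix();print(o['eef_pos']+.155*R[:,2])"
```

```text
time_s: 19.52
eef_pos: [0.493, -0.1028, 0.2531]
tcp_rot: [0.895, 0.446, 0.004, 0.003]
ft_force: [9.9, -1.7, -3.5]
opening: 0.0383
gripper_force: 4.1
time_s: 19.77
eef_pos: [0.4893, -0.0996, 0.2531]
tcp_rot: [0.908, 0.419, 0.004, 0.003]
ft_force: [9.2, -1.1, -3.2]
opening: 0.0381
gripper_force: 4.0
t 19.7667 pos [ 0.4893 -0.0996  0.2531] yawY -40.45 F [ 9.2 -1.1 -3.2] M [-0.24 -1.3   0.06] op 0.0381 gf 4.0
shift mm [146.5  -7.    1.7] roll -49.45 j [-0.34  0.3   1.89  0.    0.94  0.37] zdir [ 0.01  -0.003 -1.   ]
[ 0.49084923 -0.10001757  0.09814328]
```

```bash
python3 -m creep '[{"x":0.1,"y":-2.5,"z":0,"roll":1,"fingers":0.45},{"x":0.1,"y":-2.2,"z":0,"roll":1,"fingers":0.45},{"x":0,"y":0,"z":0,"roll":0,"fingers":0.45},{"x":0,"y":0,"z":0,"roll":0,"fingers":0.45}]'
python3 -c "
from h import *
plan((.579,.0165,.252),9)"
python3 -m creep '[{"x":0,"y":3,"z":0,"roll":0,"fingers":0.45},{"x":0,"y":4,"z":0,"roll":0,"fingers":0.45},{"x":0,"y":5,"z":0,"roll":0,"fingers":0.45},{"x":0,"y":0,"z":0,"roll":0,"fingers":0.6},{"x":0,"y":0,"z":0,"roll":0,"fingers":0.6},{"x":0,"y":0,"z":0,"roll":0,"fingers":0.6}]'
python3 -c "
from h import *
plan((.579,.0165,.252),9)"
```

```text
time_s: 20.1
eef_pos: [0.4861, -0.0967, 0.2532]
tcp_rot: [0.915, 0.404, 0.004, 0.004]
ft_force: [9.9, -1.6, -4.6]
opening: 0.0384
gripper_force: 4.3
t 20.1 pos [ 0.4861 -0.0967  0.2532] yawY -42.39 F [ 9.9 -1.6 -4.6] M [-0.26 -1.43  0.07] op 0.0384 gf 4.3
shift mm [146.2  -7.7   1.8] roll -51.39 j [-0.34  0.29  1.9   0.    0.94  0.4 ] zdir [ 0.011 -0.004 -1.   ]
time_s: 20.6
eef_pos: [0.4909, -0.1033, 0.2519]
tcp_rot: [0.915, 0.403, -0.001, -0.001]
ft_force: [-0.5, -0.3, 0.3]
opening: 0.0513
gripper_force: 0.0
t 20.6 pos [ 0.4909 -0.1033  0.2519] yawY -42.42 F [-0.5 -0.3  0.3] M [ 0.02 -0.01  0.02] op 0.0513 gf 0.0
shift mm [147.9 -15.8  -0.2] roll -51.42 j [-0.35  0.31  1.89  0.    0.95  0.39] zdir [-0.002  0.001 -1.   ]
```

```bash
python3 -m creep '[{"x":0,"y":0,"z":-10,"roll":0,"fingers":0.6},{"x":0,"y":0,"z":-30,"roll":0,"fingers":0.6},{"x":0,"y":0,"z":-35,"roll":0,"fingers":0.6},{"x":0,"y":0,"z":-35,"roll":0,"fingers":0.6},{"x":-30,"y":0,"z":0,"roll":0,"fingers":0.6},{"x":-30,"y":0,"z":0,"roll":0,"fingers":0.6},{"x":-30,"y":0,"z":0,"roll":0,"fingers":0.6},{"x":-30,"y":0,"z":0,"roll":0,"fingers":0.6},{"x":-30,"y":0,"z":0,"roll":0,"fingers":0.6},{"x":-30,"y":0,"z":0,"roll":0,"fingers":0.6}]'
python3 -m creep '[{"x":0,"y":-25,"z":0,"roll":0,"fingers":0.6},{"x":0,"y":0,"z":0,"roll":0,"fingers":0.6},{"x":0,"y":0,"z":0,"roll":0,"fingers":0.6}]'
python3 -c "
from h import *
plan((.579,.0165,.252),9)
a=snap('top',None,(180,165,270,255),5)
b=snap('scene',None,(160,150,250,240),5)
cv2.imwrite('pics/f1.png',cv2.resize(np.hstack([a,b]),(800,400))[:,:,::-1])"
```

```text
time_s: 21.43
eef_pos: [0.3686, -0.2367, 0.363]
tcp_rot: [0.915, 0.404, 0.0, 0.0]
ft_force: [0.3, -1.0, 0.2]
opening: 0.0513
gripper_force: 0.0
time_s: 21.68
eef_pos: [0.3504, -0.2189, 0.3628]
tcp_rot: [0.915, 0.403, 0.0, -0.0]
ft_force: [0.5, -0.1, 0.2]
opening: 0.0511
gripper_force: 0.0
t 21.6833 pos [ 0.3504 -0.2189  0.3628] yawY -42.48 F [ 0.5 -0.1  0.2] M [-0.03 -0.03 -0.01] op 0.0511 gf 0.0
shift mm [328.    9.6 110.9] roll -51.48 j [-0.73  0.06  1.89  0.    1.19  0.01] zdir [ 0.  0. -1.]
```

View pics/f1.png

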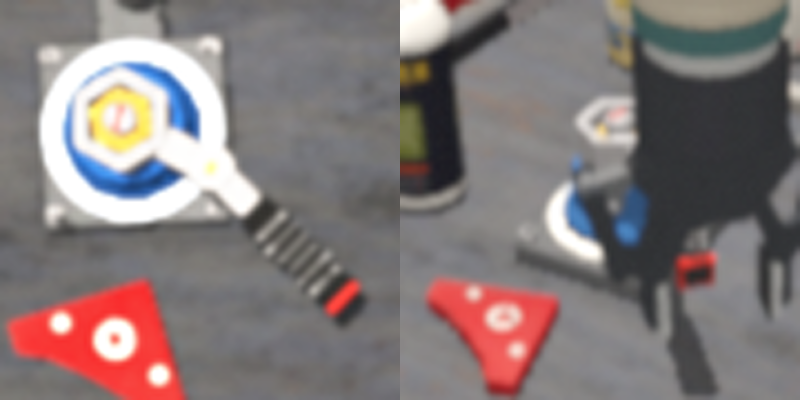

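The handle is bent visibly by about 16°: ring (122,119), pivot (211,168) and handle end (345,302) in the crop. I'll check that numerically before handing in.

```bash
python3 - <<'E'
from fit import *
im=snap('top'); box=(190,172,236,212); x0,y0,x1,y1=box
g=im[y0:y1,x0:x1]; h=cv2.cvtColor(im,cv2.COLOR_RGB2HSV)
cr=lambda x,y,z: at_z('top',(180+x/(800/180)-.5,165+y/(800/180)-.5),z)
A,P,E=cr(122,119,.108),cr(211,168,.109),cr(345,302,.107)
ang=lambda d:np.degrees(np.arctan2(d[1],d[0]))
print('dists',np.linalg.norm((P-A)[:2]),np.linalg.norm((E-P)[:2]),'yaws',ang(P-A),ang(E-P),A)
red=((h[...,0]<8)|(h[...,0]>172))&(h[...,1]>140); red[:222]=0; red[:,:248]=0; red[240:]=0; red[:,265:]=0
ys,xs=np.nonzero(red); B=at_z('top',(xs.mean(),ys.mean()),.103); print('band',len(xs),xs.mean(),ys.mean(),B,'yaw',ang(B-P),np.linalg.norm((B-P)[:2]))
# bright nonsaturated = ring+neck, sharp edges: fit ring with best hex yaw on S-channel-free white
w=np.clip((g.min(2).astype(float)-150)/70,0,1)
yy,xx=np.mgrid[y0:y1,x0:x1]; near=np.hypot(xx-207,yy-191)<13; w=np.where(near,w,0)
f=lambda c,p,b: ringmodel(c,p,b,.07)*near
for yaw in(-2.2,-2.05,-1.9):
    r=fit(f,'top',w,box,[np.array([A[0],A[1],yaw])]); print(r.x.round(4),np.degrees(r.x[2]).round(1),r.fun.round(4))
E
```

```text
dists 0.060873294115385966 0.11234538917289048 yaws -117.64751690763615 -133.6947441893534 [0.57783291 0.01236908 0.108     ]
band 32 256.5 231.5 [ 0.47447464 -0.12108801  0.103     ] yaw -133.3616689711333 0.10939563487195467
[ 0.5804  0.0163 -2.0537] -117.7 0.0278
[ 0.5804  0.0163 -2.0574] -117.9 0.0278
[ 0.5804  0.0162 -2.054 ] -117.7 0.0278
```

```bash
python3 -c "
from cell import ticket
print(ticket.job_done())"
```

```text
the job is handed in; nothing more can be done
None
```

I handed the job in at about 22 s on the robot's clock: the wrench sits fully down on the nut and is let go, the nut was turned about 36° to its hard stop, and the handle is bent about 16° (0.28 rad). No result came back from the judging.

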